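# Cure a resin pendant on a coasting turntable

### The arm

A 6-joint arm with a two-finger parallel gripper is mounted at the origin on the work surface. World frame = base frame: x ahead of the robot, y to its left, z up, the work surface at z = 0. Lengths are in m, angles in rad, forces in N, time in s.
With the tool pointing down it reaches from about 0.375 to 0.975 m from the base axis. Payload 3.8 kg.
Tool frame: the origin (TCP) lies midway between the tips of the shut fingers; the grasp point (between the pads) lies 19 mm behind it; z points along the fingers, y is the line along which they close (so a half turn about z gives the same grasp; the last joint's range is limited). The gripper opens to 85 mm and grips with 20 to 120 N. Pads are 22 mm wide; open, the fingers measure 114 mm over their backs; the gripper's body (76 mm by 85 mm) begins 54 mm behind the grasp point. The pads swing forward as they close: fully open they stand 13 mm farther back than shut.
Start: joints at [1.226, 0.264, 1.604, -0, 1.274, -0.037], TCP at [0.204, 0.643, 0.231] pointing down, gripper open.
Joint ranges: [-2.63, 2.63], [-0.94, 2.18], [0.31, 2.57], [-1.31, 4.45], [0, 2.66], [-2.55, 2.55]. Speed limits (rad/s): [2.57, 2.57, 3.14, 3.14, 3.14, 3.14].

### API

Orientations are given as a rotation vector (axis times angle).
In Python, from workcell import * gives the robot as it stands. The module is installed in compiled form; this text tells all that it offers.
- The arm moves only by the tool apply_moves, never from a script. Its arguments are lists of equal length, an entry for each row: "fingers": the opening, from 0 (shut) to 1 (fully open); "travel": the shift along the tool's x, y, z normalised to -1 to 1, where 1 is 0.05 m, a list of three; "rotation": the turn, a rotation vector about the tool's x, y, z normalised to -1 to 1, where 1 is 6 degrees, a list of three. In form: {"fingers": [fingers, ...], "travel": [[dx, dy, dz], ...], "rotation": [[ax, ay, az], ...]}. A call has 1 to 12 rows; each row shifts and turns the commanded pose from where the row before left it, along the tool's axes as they then stand; what a row does not reach is not made up. A row lasts 1/10 s, in which the tool goes at most 50 mm and 8.59 degrees, less where a joint would pass 70% of its speed; a pose out of reach is approached as far as the arm can. A call with a number of a shift or a turn outside -1 to 1 is refused whole. A call with a gripper value outside its range is refused whole. The fingers move at their own pace and stop on an object; "newtons" is the grip in N (left out, the last holds). Time passes only in rows, so rows that do not move let the fingers close. It gives the time, the measured TCP pose, the force, the opening and the grip force at its end, in the units of the state.
- read_state(): the state, without advancing time (a new reading comes with each control period).
- read_camera(name): name is "side" or "top"; returns a dict with "image" (400x640x3 uint8, red, green, blue), "fx", "fy", "cx", "cy" (pixels), "extrinsics" (4x4, takes a point from world to camera coordinates). Camera axes: x right, y down, z forward; pixel columns grow to the right and rows downward; lengths in m; the calibration is good to about 2 mm. A picture is of the moment at which its call begins. There is no depth.
- finish_job(): hands the job in; it is judged then, once.
Trained networks look in the newest picture that a camera, given by its name, has taken for a name from the list of things; names that differ only in an ending like _2 or _b are one class to them, and where a whole thing is asked for, a point or a joint stands for the part that bears it (a point fixed in the world has none). Each returns a list of dicts, best first, with "p" (0 to 1); they miss things now and then, are a little off and sometimes report something else, mostly with a low value. They report only what shows in the picture. A call takes as long as a camera call. They do not tell look-alikes from the thing itself.
- regions_of(camera, name): "mask" (400x640 bool, what is visible of it) and "bbox" ([left, top, width, height] in pixels, round what is visible of it).
- tip_of(camera, name): "location" ([column, row] in pixels: a listed point, or the origin of a listed thing).
The state is a dict: "time": time; "q": joint angles; "joint_vel": joint speeds; "joint_torque": joint torques, N m; "tool_pos": TCP position; "tcp_rot": TCP orientation; "wrist_force": force on the tool from outside, world axes, zero at the start; "torque": the same for the moment, N m; "width": opening from 0.0 (shut) to 1.0 (fully open); "grip_force": force on a finger pad.
Only numpy, scipy, OpenCV 4.12 (cv2) and the standard library are available. Lean on these libraries where they do the work, as an engineer would, in place of code of your own. Each camera call takes 0.05 s, during which the arm holds its last target. There are 200 camera calls.

### The job

Lift the curing lamp out of its cradle, then push the turntable's peg, either way round, so that the turntable coasts freely at about one turn in five seconds, never faster than a turn in three. Then ride along with the lamp upright, its lens two to four centimetres straight above the pendant and nothing touching the turntable, for a good six seconds while it is still clearly turning (the sooner you are over it the better), and stay above the pendant until the turntable has run down to a stop by itself. The program finishes while still holding the lamp there over the resting pendant; leave everything else on the bench alone.

Things in the scene. Friction and masses are not known exactly. Their poses are not given: they have to be found in the camera images.
- lamp: Curing lamp, 130 mm long, 0.15 kg, standing lens down in the cradle. Origin: centre of the lens face (lower end); z axis up along the lamp. From the lens up: round aluminium head, 32 mm wide, to 45 mm; dark neck, 27 mm wide, to 65 mm; square grey grip 28 x 28 mm (flats facing its x and y axes), to 130 mm. Grip it from above on the flats, 105 mm above the lens.
- cradle: Fixed black plastic cradle: a foot of diameter 76 mm with a round socket on it; origin at the centre of its underside, on the bench. In it the lens rests 8 mm above the bench; the socket's rim is 34 mm above the bench, its bore about 39 mm wide at the rim; the lamp lifts straight up out of it.
- turntable_base: Fixed foot of the turntable (150 mm wide, 30 mm high, under the disc). Origin on the vertical turning axis, at the bench surface. The disc it carries is aluminium, diameter 220 mm, flat upper face 42 mm above the bench, moment of inertia nominally 0.006 kg m2 (may differ by 30 percent), on a low-friction bearing.
- turntable (a joint): Angle of the turntable's disc in rad, counter-clockwise from above positive, no stops; at 0 the pendant lies in the base's +x direction from the axis. Bearing drag nominally 0.0004 N m plus 0.0003 N m s/rad: from 1.2 rad/s it coasts to rest in some 10 to 20 s.
- pendant (a point): Centre of the top of the pendant: a round brass bezel, diameter 30 mm, with blue inlay, fixed in a square cork holder 36 mm wide on the disc, 78 mm from the axis. This point is 21 mm above the disc's face, 63 mm above the bench.
- peg_top (a point): Centre of the top of the push peg: an upright dark wooden peg, diameter 14 mm, standing 38 mm above the disc's face (top 80 mm above the bench), 90 mm from the axis, straight across the axis from the pendant (half a turn away).
- hammer: Loose bench hammer lying on the bench, 240 mm long; leave alone. Origin on its underside.
- pliers: Loose pliers lying on the bench, about 125 mm long, 13 mm high; leave alone. Origin at the pivot, at bench height.
- bench_block: Loose steel block 90 x 90 x 25 mm; leave alone. Origin at the centre of its underside.
- tin: Loose low tin, diameter 60 mm, 40 mm high; leave alone. Origin at the centre of its underside.
- dish: Loose white dish, diameter 90 mm, 35 mm high; leave alone. Origin at the centre of its underside.
- sketchbook: Loose sketchbook 150 x 110 x 10 mm with a pencil on it; leave alone. Origin at the centre of its underside.
Things that resemble listed ones, but are neither listed nor needed, are in the scene too. There is more than one size of the cradle; the job needs the smaller. There is more than one size of the lamp; the one meant has the size given above.

How it is judged:
On the way, in this order (a step that is already met when the one before it is completed fails the run):
1. the lamp is lifted out of its cradle by the gripper, the turntable still at rest (z of lamp in the frame of cradle above 0.045 m and contact force between the fingers and lamp above 1 N and velocity of joint turntable between -0.1 and 0.1 rad/s), for 0.2 s.
2. the turntable coasts freely at 0.6 rad/s or more, touched by nothing ((velocity of joint turntable above 0.6 rad/s or velocity of joint turntable below -0.6 rad/s) and contact force between turntable and anything else below 0.1 N), for 0.15 s.
3. for 5 s on end the upright lamp's lens rides within 20 mm of over the pendant's centre, 8 to 60 mm above it, while the turntable turns at 0.2 rad/s or more, touched by nothing ((velocity of joint turntable above 0.2 rad/s or velocity of joint turntable below -0.2 rad/s) and contact force between turntable and anything else below 0.1 N and horizontal distance between lamp and pendant below 0.02 m and z of lamp in the frame of pendant between 0.008 and 0.06 m and angle between lamp's own z axis and vertical below 0.3 rad), for 5 s.
At the end, for the whole second after the job is handed in: The turntable is at rest (under 0.05 rad/s) and touched by nothing; the gripper holds the lamp within 0.3 rad of upright, its lens within 20 mm horizontally of the pendant's centre and 8 to 60 mm above it (velocity of joint turntable between -0.05 and 0.05 rad/s and horizontal distance between lamp and pendant below 0.02 m and z of lamp in the frame of pendant between 0.008 and 0.06 m and angle between lamp's own z axis and vertical below 0.3 rad and contact force between the fingers and lamp above 1 N and contact force between lamp and cradle below 0.1 N and contact force between turntable and anything else below 0.1 N); the arm keeps its last pose, push and grip.
It fails at once if the turntable is spun faster than 2.1 rad/s (velocity of joint turntable above 2.1 rad/s or velocity of joint turntable below -2.1 rad/s).
It fails at once if the turntable is hit with more than 20 N (contact force between turntable and anything else above 20 N).
It fails at once if the turntable is braked by touch after the lamp has come over the pendant (horizontal distance between lamp and pendant below 0.02 m and contact force between turntable and anything else above 0.3 N).
It fails at once if the lamp is tipped over or dropped (angle between lamp's own z axis and vertical above 0.7 rad or (height (world z) of lamp below 0.03 m and horizontal distance between lamp and cradle above 0.06 m)).
It fails at once if another thing on the bench is moved by more than 30 mm (distance of any of hammer, pliers, bench_block, tin, dish, sketchbook from where it was at the start of the episode above 0.03 m).
It also fails if it takes over 72 s, if anything falls off the work surface, if the arm or the gripper's body presses on something with over 40 N, if the wrist force passes 120 N, or if a joint passes its speed limit or range.

## Working session

There is one attempt and no reset: what is moved stays moved. The work goes in short steps, Python scripts to look and compute and a tool call to move; the robot and the scene stay as the last step left them, time stands still between calls to the robot, and variables do not carry over. Pictures are saved under pics/ and viewed, at most 10 in all, crops included, and the job is handed in when it is done.

Besides the shell and the picture viewer there is one more tool, called after ">>>" as name(argument=value, ...) on one line, values as JSON. apply_moves: Moves the arm, as the interface text tells. Scaled input: -1 to 1 covers 0.05 m each way for a shift and 6 degrees each way for a turn. Its arguments: {"type":"object","properties":{"fingers":{"type":"array","items":{"type":"number"}},"travel":{"type":"array","items":{"type":"array","items":{"type":"number"}}},"rotation":{"type":"array","items":{"type":"array","items":{"type":"number"}}},"newtons":{"type":"number"}},"required":["fingers","travel","rotation"]}

```bash
mkdir -p pics
cat > h.py <<'E'
from workcell import *
import numpy as np, cv2
def save(n,f):
    c=read_camera(n); cv2.imwrite('pics/'+f,c['image'][:,:,::-1]); return c
def ray(c,uv,z):
    E=np.array(c['extrinsics']);R=E[:3,:3];t=E[:3,3]
    o=-R.T@t; d=R.T@np.array([(uv[0]-c['cx'])/c['fx'],(uv[1]-c['cy'])/c['fy'],1])
    return o+d*(z-o[2])/d[2]
def proj(c,p):
    E=np.array(c['extrinsics']);q=E[:3,:3]@p+E[:3,3]
    return np.array([q[0]/q[2]*c['fx']+c['cx'],q[1]/q[2]*c['fy']+c['cy']])
E
python3 - <<'E'
from h import *
np.set_printoptions(precision=4,suppress=True)
s=read_state();print(s['time'],s['tool_pos'],s['tcp_rot'])
Z=dict(lamp=.008,cradle=0,turntable_base=0,pendant=.063,peg_top=.08,hammer=0,pliers=0,tin=0,dish=0,bench_block=0,sketchbook=0)
for n in ['top','side']:
    c=save(n,n+'0.png'); E=np.array(c['extrinsics']);print(n,-E[:3,:3].T@E[:3,3])
    for k,z in Z.items():
        for d in tip_of(n,k)[:4]: print(k,round(d['p'],2),np.array(d['location']),ray(c,d['location'],z))
print(read_state()['time'])
E
```

```text
0.0 [0.2042 0.6426 0.23  ] [-0.4815 -3.104   0.0034]
top [0.4505 0.0124 1.5935]
lamp 0.69 [246.  260.4] [0.3504 0.2833 0.008 ]
lamp 0.67 [253.8 225.9] [0.4655 0.2567 0.008 ]
lamp 0.25 [187.8 168.4] [0.6634 0.4805 0.008 ]
cradle 0.68 [254.7 227.2] [0.4612 0.2549 0.    ]
cradle 0.59 [212.2 238.6] [0.4245 0.3989 0.    ]
turntable_base 0.65 [347.2 201.1] [ 0.5454 -0.0591  0.    ]
pendant 0.81 [355.2 182. ] [ 0.6037 -0.0833  0.063 ]
peg_top 0.9 [341.2 230.3] [ 0.4472 -0.0348  0.08  ]
hammer 0.91 [446.7 222.6] [ 0.4685 -0.3927  0.    ]
pliers 0.74 [278.1 237.3] [0.4261 0.1759 0.    ]
tin 0.63 [327.8 134.5] [0.7743 0.0035 0.    ]
dish 0.67 [401.7 133.4] [ 0.7743 -0.2486  0.    ]
bench_block 0.96 [253.  168.1] [0.6623 0.2599 0.    ]
sketchbook 0.9 [192.2 162.7] [0.6838 0.4679 0.    ]
side [-0.0651 -0.7295  0.991 ]
lamp 0.79 [255.5 196.9] [0.4652 0.2665 0.008 ]
lamp 0.66 [220.6 214.2] [0.3384 0.2677 0.008 ]
cradle 0.86 [258.4 198. ] [0.4738 0.2641 0.    ]
cradle 0.74 [222.2 188.1] [0.4089 0.3817 0.    ]
turntable_base 0.6 [335.5 250.3] [ 0.5192 -0.0648  0.    ]
pendant 0.86 [362.4 223.3] [ 0.6071 -0.078   0.063 ]
peg_top 0.73 [306.1 234.7] [ 0.4472 -0.0246  0.08  ]
hammer 0.86 [404.7 344.1] [ 0.4528 -0.3959  0.    ]
hammer 0.69 [253.8 197.1] [0.4648 0.2773 0.    ]
pliers 0.62 [264.1 223.1] [0.4237 0.1571 0.    ]
tin 0.7 [375.2 199.1] [ 0.7591  0.0205 -0.    ]
dish 0.61 [442.4 246.2] [ 0.7661 -0.2486  0.    ]
bench_block 0.69 [306.3 178.6] [0.6527 0.2432 0.    ]
sketchbook 0.78 [272.8 147.1] [0.6697 0.4653 0.    ]
sketchbook 0.32 [308.9 236.4] [0.4943 0.0266 0.    ]
1.2
```

View pics/top0.png

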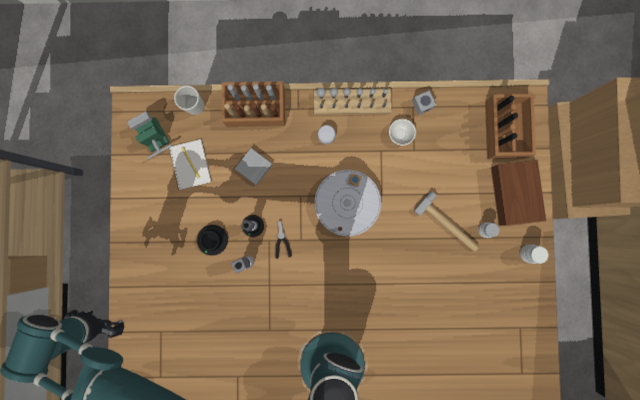

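View pics/side0.png

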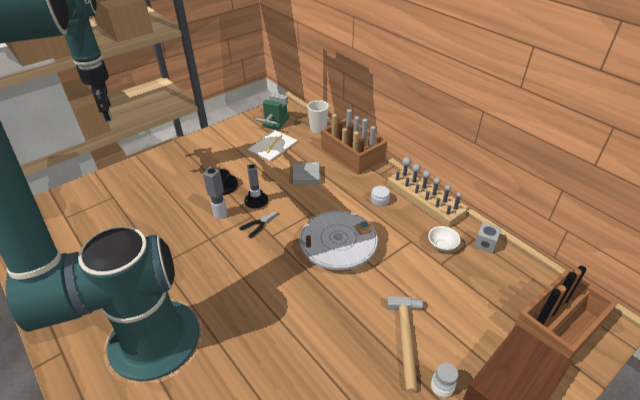

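Run:
```python
from h import *
np.set_printoptions(precision=4,suppress=True)
cs={n:read_camera(n) for n in ['top','side']}
for n,c in cs.items():
    for k,z in [('turntable',.04),('cradle',.0),('lamp',.1),('pendant',.06)]:
        for d in regions_of(n,k)[:2]:
            ys,xs=np.nonzero(d['mask']); h=cv2.convexHull(np.c_[xs,ys].astype(np.float32))[:,0]
            w=np.array([ray(c,p,z)[:2] for p in h],np.float32)
            print(n,k,round(d['p'],2),d['bbox'],len(xs),'circle',cv2.minEnclosingCircle(w),'ell',cv2.fitEllipse(w))
T=cs['top']['image'][205:280,215:290,::-1];S=cs['side']['image'][155:220,195:275,::-1]
a=cv2.resize(T,(560,560),interpolation=cv2.INTER_CUBIC);
cv2.imwrite('pics/ct.png',a);cv2.imwrite('pics/cs.png',cv2.resize(S,(720,585),interpolation=cv2.INTER_CUBIC))
for z in (0,.034,.073,.138): print(z,[proj(cs[n],np.array([.467,.26,z])) for n in cs])
```

```text
top turntable 0.56 [315.0, 170.6, 64.5, 63.5] 3430 circle ((0.5369630455970764, -0.056256577372550964), 0.11087194830179214) ell ((0.5369921326637268, -0.05635767802596092), (0.2162075787782669, 0.21914246678352356), 162.01766967773438)
top cradle 0.95 [198.0, 225.4, 30.8, 26.8] 757 circle ((0.42035940289497375, 0.40023669600486755), 0.05314459651708603) ell ((0.4207938015460968, 0.40110453963279724), (0.10269925743341446, 0.10592716187238693), 16.659618377685547)
top cradle 0.57 [247.1, 218.2, 16.1, 18.8] 249 circle ((0.4664958715438843, 0.263197124004364), 0.038483064621686935) ell ((0.4668799936771393, 0.26247337460517883), (0.07289222627878189, 0.07602199167013168), 130.06216430664062)
top lamp 0.77 [230.2, 255.2, 22.9, 20.6] 284 circle ((0.34443187713623047, 0.27925121784210205), 0.03625577315688133) ell ((0.3443644940853119, 0.28032776713371277), (0.0482838936150074, 0.07593447715044022), 22.056652069091797)
top lamp 0.42 [241.3, 223.7, 15.9, 9.9] 113 circle ((0.4661029875278473, 0.2577626705169678), 0.02288154512643814) ell ((0.46464329957962036, 0.25824782252311707), (0.03016
[... 1473 characters left out ...]
, 211.7, 78.1, 61.0] 3585 circle ((0.4932784140110016, -0.10579720884561539), 0.10615484416484833) ell ((0.49198803305625916, -0.10494699329137802), (0.20280246436595917, 0.21219930052757263), 137.22723388671875)
side pendant 0.82 [297.6, 210.0, 82.1, 62.4] 3708 circle ((0.5173452496528625, -0.0763619989156723), 0.11213463544845581) ell ((0.5175658464431763, -0.07625297456979752), (0.2169046849012375, 0.2236061990261078), 142.1056671142578)
0 [array([253.1856, 225.4903]), array([257.336 , 199.5633])]
0.034 [array([251.5921, 225.4039]), array([256.2486, 191.559 ])]
0.073 [array([249.6767, 225.3001]), array([254.9585, 182.0626])]
0.138 [array([246.2569, 225.1147]), array([252.6998, 165.437 ])]
```

View pics/ct.png

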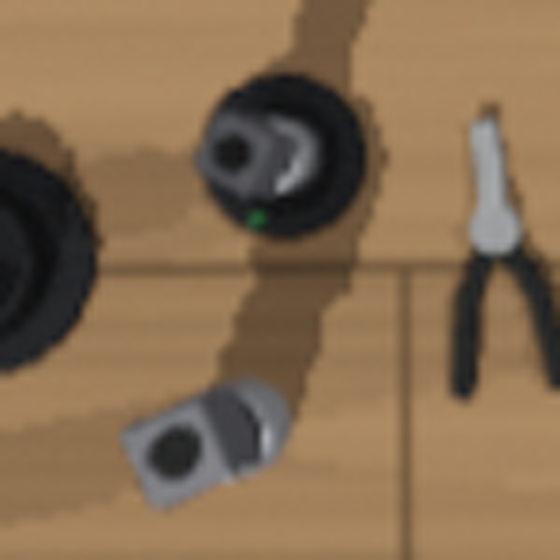

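View pics/cs.png

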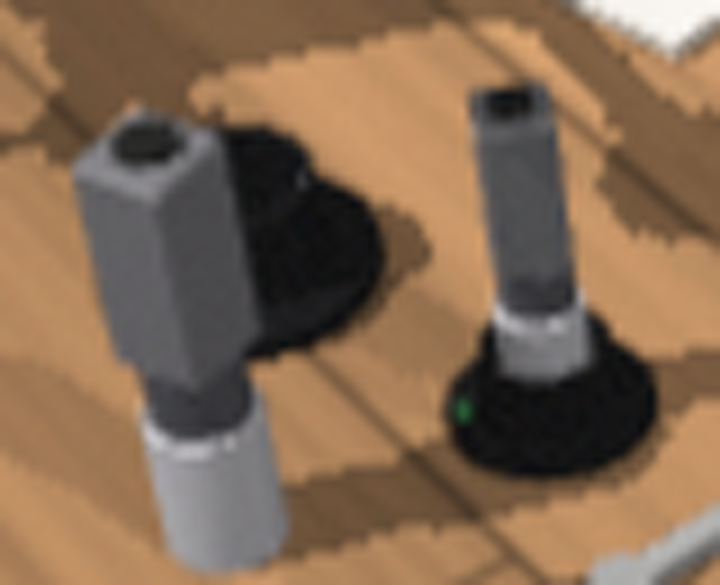

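```bash
cat >> h.py <<'E'
from scipy.spatial.transform import Rotation as Ro
def rows(pts,start=None):
    s=read_state();R=Ro.from_rotvec(s['tcp_rot']).as_matrix();p=np.array(s['tool_pos'] if start is None else start);o=[]
    for q in pts:
        o.append(((R.T@(np.array(q)-p))/.05).round(3).tolist());p=np.array(q)
    return o
E
python3 - <<'E'
from h import *
s=read_state();R=Ro.from_rotvec(s['tcp_rot']);print(R.as_matrix().round(3),s['tool_pos'],s['time'])
R2=R.as_matrix()@Ro.from_rotvec([0,0,np.radians(10.4)]).as_matrix();print(np.degrees(np.arctan2(R2[1,1],R2[0,1])))
print(R2.T@(np.array([.465,.260,.20])-s['tool_pos'])/.05)
E
```

```text
[[-0.953  0.303  0.   ]
 [ 0.303  0.953 -0.   ]
 [-0.    -0.    -1.   ]] [0.20449555 0.64325427 0.23125432] 1.7
61.96617038356965
[-8.20129525 -4.31699603  0.62577803]
```

>>> apply_moves(fingers=[1, 1, 1, 1, 1, 1, 1, 1, 1, 1, 1, 1], travel=[[0, 0, 0], [0, 0, 0], [-0.82, -0.432, 0.063], [-0.82, -0.432, 0.063], [-0.82, -0.432, 0.063], [-0.82, -0.432, 0.063], [-0.82, -0.432, 0.063], [-0.82, -0.432, 0.063], [-0.82, -0.432, 0.063], [-0.82, -0.432, 0.063], [-0.82, -0.432, 0.063], [-0.82, -0.432, 0.063]], rotation=[[0, 0, 0.87], [0, 0, 0.87], [0, 0, 0], [0, 0, 0], [0, 0, 0], [0, 0, 0], [0, 0, 0], [0, 0, 0], [0, 0, 0], [0, 0, 0], [0, 0, 0], [0, 0, 0]])

```text
time: 2.9
tool_pos: [0.4655, 0.2581, 0.2001]
tcp_rot: [0.762, 3.047, 0.001]
wrist_force: [0.7, -0.6, -0.3]
width: 1.002
grip_force: 0.0
```

Run:
```python
from h import *
np.set_printoptions(precision=4,suppress=True)
for i in range(4):
    s=read_state();print(s['time'],s['tool_pos'],s['joint_vel'],s['width'])
    if i<3: c=read_camera('side')
cv2.imwrite('pics/s2.png',cv2.resize(c['image'][90:230,160:320,::-1],(640,560),interpolation=cv2.INTER_CUBIC))
```

```text
2.9 [0.4655 0.2581 0.2001] [-0.8708  0.0725 -0.0171  0.0024 -0.0644 -0.8612] 1.002049347008118
2.95 [0.4689 0.2525 0.1995] [ 0.0789  0.0011 -0.0011  0.051   0.018   0.1604] 1.0011705882643611
3.0 [0.4671 0.2553 0.1996] [ 0.0727 -0.0037 -0.0004  0.0638  0.0137  0.0634] 0.9995408949871826
3.05 [0.4658 0.2574 0.1997] [ 0.0584 -0.003  -0.0013  0.0268  0.0048  0.0154] 0.9998332255797406
```

View pics/s2.png

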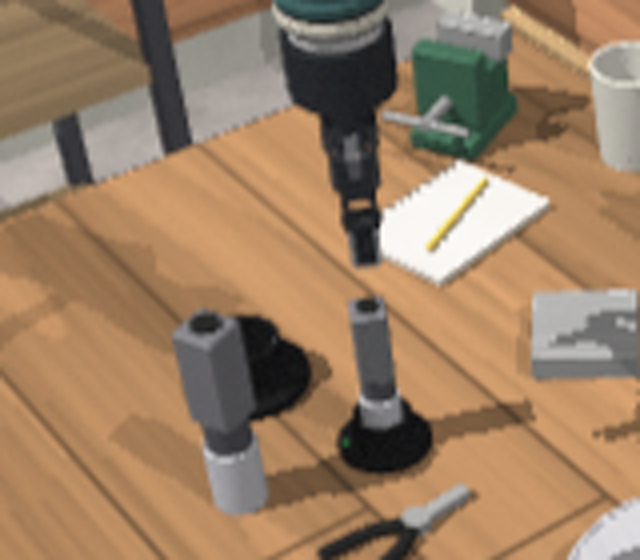

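>>> apply_moves(fingers=[1, 1, 1, 1, 1, 1, 1, 0, 0, 0, 0, 0], newtons=60, travel=[[0, 0, 0.4], [0, 0, 0.4], [0, 0, 0.4], [0, 0, 0.4], [0, 0, 0.36], [0, 0, 0.2], [0, 0, 0], [0, 0, 0], [0, 0, 0], [0, 0, 0], [0, 0, 0], [0, 0, 0]], rotation=[[0, 0, 0], [0, 0, 0], [0, 0, 0], [0, 0, 0], [0, 0, 0], [0, 0, 0], [0, 0, 0], [0, 0, 0], [0, 0, 0], [0, 0, 0], [0, 0, 0], [0, 0, 0]])

```text
time: 4.25
tool_pos: [0.4655, 0.2601, 0.0928]
tcp_rot: [0.762, 3.046, 0.002]
wrist_force: [-0.5, 0.2, 2.0]
width: 0.323
grip_force: 59.1
```

>>> apply_moves(fingers=[0, 0, 0, 0, 0, 0, 0, 0, 0, 0], travel=[[0, 0, -0.1], [0, 0, -0.2], [0, 0, -0.3], [0, 0, -0.3], [0, 0, -0.3], [0, 0, -0.3], [0, 0, -0.2], [0, 0, 0], [0, 0, 0], [0, 0, 0]], rotation=[[0, 0, 0], [0, 0, 0], [0, 0, 0], [0, 0, 0], [0, 0, 0], [0, 0, 0], [0, 0, 0], [0, 0, 0], [0, 0, 0], [0, 0, 0]])

```text
time: 5.25
tool_pos: [0.4639, 0.2594, 0.1758]
tcp_rot: [-0.762, -3.046, 0.002]
wrist_force: [0.4, -0.0, -0.9]
width: 0.321
grip_force: 59.0
```

```bash
cat >> h.py <<'E'
def disc(n,axis0=(.534,-.057)):
    # brass/blue pendant, dark peg by colour in window
    c=read_camera(n);out={}
    for k,z in (('pendant',.063),('peg_top',.08)):
        d=tip_of(n,k)
        out[k]=[(round(e['p'],2),ray(c,e['location'],z)[:2].round(4).tolist()) for e in d[:2]]
    return c,out
E
python3 - <<'E'
from h import *
s=read_state();print(s['time'],s['tool_pos'],s['grip_force'],s['width'])
cs={}
for i in range(2):
  for n in ['top','side']:
    c,o=disc(n);print(n,o);cs[n]=c
for n,c in cs.items():
    # disc edge: fit circle of r=.11 at z=.042 by edge gradient
    g=cv2.GaussianBlur(cv2.cvtColor(c['image'],cv2.COLOR_RGB2GRAY),(0,0),1).astype(np.float32)
    sat=cv2.cvtColor(c['image'],cv2.COLOR_RGB2HSV)[:,:,1].astype(np.float32)
    best=[]
    a=np.linspace(0,2*np.pi,180)
    for x in np.arange(.515,.555,.002):
        for y in np.arange(-.08,-.035,.002):
            v=[]
            for r in (.106,.114):
                P=[proj(c,np.array([x+r*np.cos(t),y+r*np.sin(t),.042])) for t in a]
                P=np.array(P,np.float32);v.append(cv2.remap(sat,P[:,:1],P[:,1:],cv2.INTER_LINEAR)[:,0])
            best.append((np.clip(v[1]-v[0],0,60).mean(),round(x,3),round(y,3)))
    print(n,sorted(best)[-4:])
print(tip_of('side','lamp')[:2])
E
```

```text
5.25 [0.46392601 0.25941118 0.17584614] 58.992040157318115 0.3209564883168175
top {'pendant': [(0.67, [0.6038, -0.0794]), (0.49, [0.4306, 0.161])], 'peg_top': [(0.96, [0.4511, -0.0352])]}
side {'pendant': [(0.66, [0.6035, -0.0843]), (0.36, [0.4623, -0.0125])], 'peg_top': [(0.66, [0.4493, -0.0307]), (0.38, [0.42, 0.1764])]}
top {'pendant': [(0.59, [0.5969, -0.077])], 'peg_top': [(0.79, [0.4489, -0.0291])]}
side {'pendant': [(0.65, [0.6073, -0.0724])], 'peg_top': [(0.62, [0.4487, -0.0359])]}
top [(np.float32(60.0), np.float64(0.537), np.float64(-0.056)), (np.float32(60.0), np.float64(0.539), np.float64(-0.058)), (np.float32(60.0), np.float64(0.539), np.float64(-0.056)), (np.float32(60.0), np.float64(0.541), np.float64(-0.058))]
side [(np.float32(54.510883), np.float64(0.531), np.float64(-0.066)), (np.float32(56.93783), np.float64(0.529), np.float64(-0.064)), (np.float32(57.363205), np.float64(0.529), np.float64(-0.062)), (np.float32(57.555237), np.float64(0.531), np.float64(-0.064))]
[{'location': [252.2, 174.5], 'p': 0.8}]
```

Run:
```python
from h import *
y=.2594;x,z=.464,.1758;p=[]
for i,d in enumerate([15,30,40,40,40,35,25,20,10,5.]):
    y-=d/1000*(.2594/.260); z-=[0,0,0,0,0,8,10,9,6,2.8][i]/1000; p.append([x,y,z])
print(rows(p),p[-1]);s=read_state();print(s['time'],s['tool_pos'])
```

```text
[[-0.133, -0.276, 0.02], [-0.282, -0.528, -0.0], [-0.376, -0.704, -0.0], [-0.376, -0.704, -0.0], [-0.376, -0.704, -0.0], [-0.329, -0.616, 0.16], [-0.235, -0.44, 0.2], [-0.188, -0.352, 0.18], [-0.094, -0.176, 0.12], [-0.047, -0.088, 0.056]] [0.464, 1.3877787807814457e-17, 0.13999999999999999]
5.9 [0.46461749 0.25972993 0.17681123]
```

>>> apply_moves(fingers=[0, 0, 0, 0, 0, 0, 0, 0, 0, 0, 0, 0], travel=[[-0.13, -0.27, 0.02], [-0.28, -0.53, 0], [-0.38, -0.7, 0], [-0.38, -0.7, 0], [-0.38, -0.7, 0], [-0.33, -0.62, 0.16], [-0.23, -0.44, 0.2], [-0.19, -0.35, 0.18], [-0.09, -0.18, 0.12], [-0.05, -0.09, 0.06], [0, 0, 0], [0, 0, 0]], rotation=[[0, 0, 0], [0, 0, 0], [0, 0, 0], [0, 0, 0], [0, 0, 0], [0, 0, 0], [0, 0, 0], [0, 0, 0], [0, 0, 0], [0, 0, 0], [0, 0, 0], [0, 0, 0]])

```text
time: 7.1
tool_pos: [0.4647, 0.0008, 0.1401]
tcp_rot: [0.761, 3.048, 0.001]
wrist_force: [-0.0, -0.7, -2.4]
width: 0.32
grip_force: 59.3
```

Run:
```python
from h import *
for n in ['top','side']:
    c,o=disc(n);print(n,o)
    u=proj(c,np.array([.48,-.03,.08])).astype(int)
    I=c['image'][u[1]-55:u[1]+55,u[0]-70:u[0]+70,::-1]
    cv2.imwrite(f'pics/{n}3.png',cv2.resize(I,(560,440),interpolation=cv2.INTER_CUBIC));print(u)
a=cv2.imread('pics/top3.png');b=cv2.imread('pics/side3.png')
f=lambda i:cv2.resize(i,(400,314));cv2.imwrite('pics/both3.png',np.hstack([f(a),f(b)]))
s=read_state();print(s['time'],s['tool_pos'])
```

```text
top {'pendant': [(0.61, [0.6132, -0.0832])], 'peg_top': []}
[339 220]
side {'pendant': [(0.58, [0.6041, -0.0833])], 'peg_top': [(0.25, [0.6957, -0.2838])]}
[316 230]
7.4 [0.46468934 0.00076392 0.14006313]
```

View pics/both3.png

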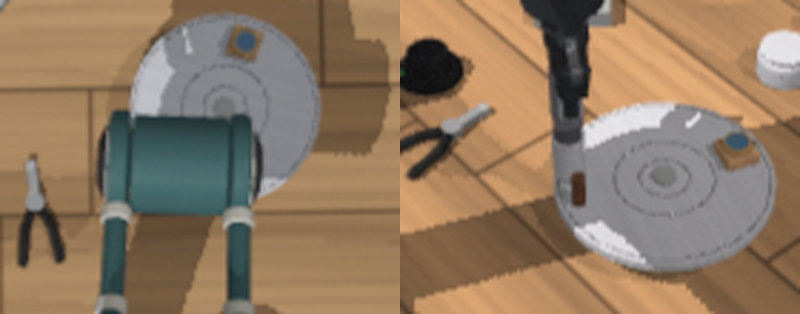

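```bash
cat >> h.py <<'E'
def blue(n):
    c=read_camera(n);im=c['image'].astype(int);H=cv2.cvtColor(c['image'],cv2.COLOR_RGB2HSV)
    m=((im[:,:,2]-im[:,:,0])>25).astype(np.uint8)&(H[:,:,0]>95)&(H[:,:,0]<130)
    w=np.zeros_like(m);u=proj(c,np.array([*AX,.063]));cv2.circle(w,tuple(int(v) for v in u),42,1,-1);m=m*w
    k,l,st,ce=cv2.connectedComponentsWithStats(m.astype(np.uint8))
    if k<2: return c,None,0
    i=1+np.argmax(st[1:,4]);return c,ray(c,ce[i],.063)[:2],st[i,4]
AX=np.array([.533,-.058])
E
python3 - <<'E'
from h import *
for n,u in (('top',(347.4,202.45)),('side',(338.05,236.6))):
    c,b,a=blue(n);print(n,b,a,'hub',ray(c,u,.043))
p=[];th=140.
for d in [2,3,4.5,6,7,7.5,7.5,7.5,3]:
    th+=d;p.append([*(AX+.09*np.array([np.cos(np.radians(th)),np.sin(np.radians(th))])),.14])
t=np.array(p[-1])
p+= [(t+[0,0,.019]).tolist(),(t+[.015,0,.038]).tolist(),(t+[.05,0,.038]).tolist()]
for r in rows(p,[.4640,0,.140]):print(r)
s=read_state();print(s['time'],s['tool_pos'],p[-1])
E
```

```text
top [ 0.61355133 -0.08120186] 26 hub [ 0.53842157 -0.05775147  0.043     ]
side [ 0.60803101 -0.08257575] 27 hub [ 0.53276663 -0.05910247  0.043     ]
[0.01, -0.064, -0.0]
[0.014, -0.093, -0.0]
[0.012, -0.141, -0.0]
[-0.002, -0.188, -0.0]
[-0.027, -0.218, -0.0]
[-0.058, -0.228, -0.0]
[-0.087, -0.219, -0.0]
[-0.115, -0.205, -0.0]
[-0.053, -0.078, 0.0]
[-0.0, 0.0, -0.38]
[-0.265, 0.141, -0.38]
[-0.618, 0.329, 0.0]
7.5 [0.46457314 0.00060297 0.13992342] [0.4938758738132587, -0.0705255790864059, 0.17800000000000002]
```

>>> apply_moves(fingers=[0, 0, 0, 0, 0, 0, 0, 0, 0, 0, 0, 0], travel=[[0.01, -0.065, 0], [0.015, -0.095, 0], [0.01, -0.14, 0], [0, -0.19, 0], [-0.03, -0.22, 0], [-0.06, -0.23, 0], [-0.09, -0.22, 0], [-0.115, -0.205, 0], [-0.05, -0.08, 0], [0, 0, -0.38], [-0.26, 0.14, -0.38], [-0.62, 0.33, 0]], rotation=[[0, 0, 0], [0, 0, 0], [0, 0, 0], [0, 0, 0], [0, 0, 0], [0, 0, 0], [0, 0, 0], [0, 0, 0], [0, 0, 0], [0, 0, 0], [0, 0, 0], [0, 0, 0]])

```text
time: 8.7
tool_pos: [0.4948, -0.0715, 0.1805]
tcp_rot: [0.763, 3.044, 0.0]
wrist_force: [0.5, -0.1, -1.1]
width: 0.317
grip_force: 59.7
```

```bash
sed -i 's/^AX=.*/AX=np.array([.5355,-.0582])/' h.py
cat >> h.py <<'E'
def look(seq=('top','side')):
    for n in seq:
        t=read_state()['time'];c,b,a=blue(n)
        if b is None or a<6: print(n,t,'none',a);continue
        C=AX+np.array([.0028,.0003])*(1 if n=='top' else -1);d=b-C
        th=np.arctan2(d[1],d[0]);r=np.hypot(*d)
        print(n,round(t,2),'deg',round(np.degrees(th),1),'r',round(r,4),a)
        if abs(r-.078)<.008: open('log','a').write(f'{t} {th}\n')
    s=read_state();print(s['time'],np.round(s['tool_pos'],4),s['wrist_force'],s['grip_force'])
E
python3 - <<'E'
from h import *
look(('side','top','side','top'))
E
```

```text
side 8.7 deg 46.7 r 0.0774 21
top 8.75 deg 51.2 r 0.0785 28
side 8.8 none 5
top 8.85 deg 57.5 r 0.0784 28
8.9 [ 0.4943 -0.0709  0.1775] [-1.13918476  0.36738382 -2.07820871] 59.636709094047546
```

```bash
cat >> h.py <<'E'
from scipy.optimize import least_squares
def model(P,t,t0):
    th0,w0,k=P;b=.05*k;a=.0667*k;dt=t-t0
    ts=np.log(1+w0*b/a)/b;dt=np.minimum(dt,ts)
    return th0+(w0+a/b)*(1-np.exp(-b*dt))/b-a/b*dt
def fit(t0=8.7):
    D=np.loadtxt('log');D=D[D[:,0]>=t0-.01];t=D[:,0];th=np.unwrap(D[:,1])
    f=lambda P:np.r_[(model(P,t,t0)-th)/.035,(P[1]-1.22)/.2,(P[2]-1)/.3]
    P=least_squares(f,[th[0],1.22,1.],loss='soft_l1').x;return P
def plan(n=12,blend=1,z=.178,off=(0,0),t0=8.7):
    P=fit(t0);s=read_state();T=s['time'];p0=np.array(s['tool_pos']);q=[]
    pend=lambda t:np.array([*(AX+.078*np.array([np.cos(model(P,t,t0)),np.sin(model(P,t,t0))])-off),z])
    e0=p0-pend(T)
    for k in range(1,n+1):
        u=min(k/blend,1);q.append(pend(T+.1*k)+e0*(1-u*u*(3-2*u)))
    w=(model(P,T+.01,t0)-model(P,T-.01,t0))/.02
    print('fit',P.round(3),'w',round(w,3),'err mm',(e0*1000).round(1),'T',T)
    print(*rows(q),sep=',\n')
E
python3 - <<'E'
from h import *
c=read_camera('side');print(ray(c,(252.2,174.5),.091))
look(('top',));plan(blend=6)
E
```

```text
[0.47010058 0.27688326 0.091     ]
top 8.95 deg 64.9 r 0.0789 28
9.0 [ 0.493  -0.0707  0.177 ] [-0.35518272  0.90599696 -2.7663328 ] 59.63880479335785
fit [0.824 1.241 0.999] w 1.202 err mm [-71.5 -84.9  -1. ] T 9.0
[0.15, 0.13, -0.001],
[0.091, 0.35, -0.004],
[0.057, 0.451, -0.005],
[0.045, 0.433, -0.005],
[0.058, 0.296, -0.004],
[0.095, 0.04, -0.001],
[0.114, -0.133, 0.0],
[0.097, -0.143, 0.0],
[0.08, -0.151, 0.0],
[0.062, -0.157, 0.0],
[0.044, -0.161, 0.0],
[0.027, -0.163, 0.0]
```

>>> apply_moves(fingers=[0, 0, 0, 0, 0, 0, 0, 0, 0, 0, 0, 0], travel=[[0.15, 0.13, 0], [0.09, 0.35, 0], [0.06, 0.45, 0], [0.045, 0.43, 0], [0.06, 0.3, 0], [0.095, 0.04, 0], [0.115, -0.135, 0], [0.095, -0.145, 0], [0.08, -0.15, 0], [0.06, -0.155, 0], [0.045, -0.16, 0], [0.025, -0.165, 0]], rotation=[[0, 0, 0], [0, 0, 0], [0, 0, 0], [0, 0, 0], [0, 0, 0], [0, 0, 0], [0, 0, 0], [0, 0, 0], [0, 0, 0], [0, 0, 0], [0, 0, 0], [0, 0, 0]])

```text
time: 10.2
tool_pos: [0.4714, -0.0152, 0.1779]
tcp_rot: [0.763, 3.047, -0.0]
wrist_force: [-0.0, -0.2, -2.1]
width: 0.322
grip_force: 59.6
```

```bash
cat >> h.py <<'E'
def pegs(n):
    t=read_state()['time'];c=read_camera(n)
    for d in tip_of(n,'peg_top')[:2]:
        C=AX+np.array([.0028,.0003])*(1 if n=='top' else -1)
        v=ray(c,d['location'],.08)[:2]-C;th=np.arctan2(-v[1],-v[0]);r=np.hypot(*v)
        print('peg',n,round(t,2),'pend deg',round(np.degrees(th),1),'r',round(r,4),round(d['p'],2))
        if abs(r-.09)<.008 and d['p']>.5: open('log','a').write(f'{t} {th}\n')
    return c
E
python3 - <<'E'
from h import *
look(('side',));pegs('top');c=pegs('side')
u=proj(c,np.array([*AX,.06])).astype(int)
cv2.imwrite('pics/s4.png',cv2.resize(c['image'][u[1]-60:u[1]+40,u[0]-65:u[0]+65,::-1],(780,600),interpolation=cv2.INTER_CUBIC))
plan(blend=4)
E
```

```text
side 10.2 deg 144.8 r 0.0773 30
10.25 [ 0.4708 -0.0159  0.1777] [-0.8956261  -1.08058561 -1.64697864] 59.73330080509186
peg top 10.25 pend deg 143.8 r 0.0857 0.88
peg side 10.35 pend deg 152.1 r 0.0854 0.7
fit [0.827 1.21  1.018] w 0.993 err mm [ 8.9 14.1 -0.1] T 10.45
[-0.019, -0.204, -0.0],
[-0.029, -0.262, -0.001],
[-0.042, -0.256, -0.001],
[-0.06, -0.186, -0.0],
[-0.075, -0.126, -0.0],
[-0.085, -0.117, -0.0],
[-0.094, -0.107, -0.0],
[-0.103, -0.097, 0.0],
[-0.109, -0.086, 0.0],
[-0.115, -0.075, 0.0],
[-0.12, -0.064, 0.0],
[-0.123, -0.053, 0.0]
```

View pics/s4.png

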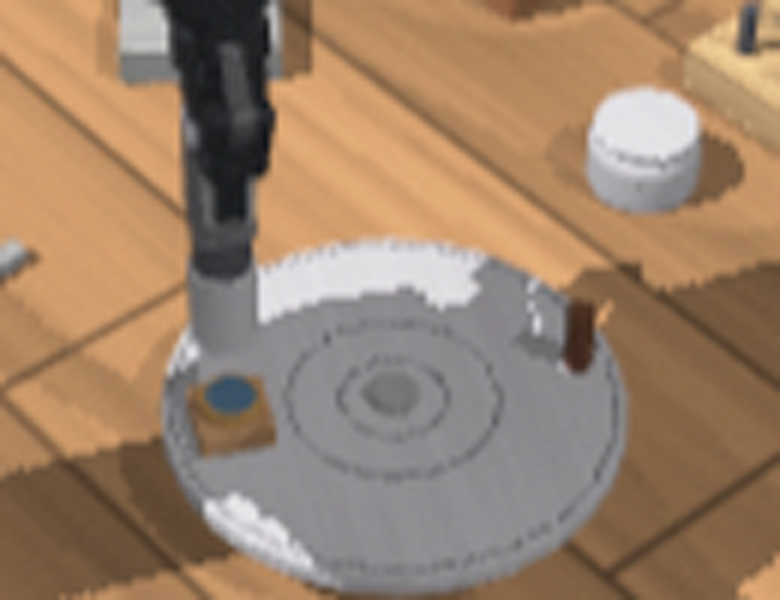

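>>> apply_moves(fingers=[0, 0, 0, 0, 0, 0, 0, 0, 0, 0, 0, 0], travel=[[-0.02, -0.205, 0], [-0.03, -0.26, 0], [-0.04, -0.255, 0], [-0.06, -0.185, 0], [-0.075, -0.125, 0], [-0.085, -0.115, 0], [-0.095, -0.105, 0], [-0.105, -0.095, 0], [-0.11, -0.085, 0], [-0.115, -0.075, 0], [-0.12, -0.065, 0], [-0.125, -0.055, 0]], rotation=[[0, 0, 0], [0, 0, 0], [0, 0, 0], [0, 0, 0], [0, 0, 0], [0, 0, 0], [0, 0, 0], [0, 0, 0], [0, 0, 0], [0, 0, 0], [0, 0, 0], [0, 0, 0]])

```text
time: 11.65
tool_pos: [0.4774, -0.1094, 0.1778]
tcp_rot: [0.762, 3.048, 0.0]
wrist_force: [0.2, 0.1, -1.5]
width: 0.323
grip_force: 59.7
```

```bash
python3 - <<'E'
from h import *
look(('side',));plan(blend=3)
c=dict(np.load('x.npz')) if 0 else None
import workcell
E
cat log
```

```text
side 11.65 deg -133.5 r 0.0777 34
11.7 [ 0.4782 -0.1102  0.1779] [ 0.14492782 -2.07325464 -1.34117975] 59.64685678482056
fit [0.825 1.196 0.78 ] w 0.917 err mm [-5.5  6.3 -0.1] T 11.7
[-0.18, -0.043, -0.0],
[-0.216, -0.043, -0.001],
[-0.18, -0.017, -0.0],
[-0.138, 0.011, 0.0],
[-0.135, 0.023, 0.0],
[-0.131, 0.034, 0.0],
[-0.126, 0.045, 0.0],
[-0.121, 0.055, 0.0],
[-0.115, 0.064, 0.0],
[-0.108, 0.073, 0.0],
[-0.1, 0.081, 0.0],
[-0.092, 0.088, 0.0]
8.7 0.8157541194271211
8.75 0.8942716229152664
8.85 1.0035893924609578
8.95 1.1332225443203279
10.2 2.527972859494446
10.25 2.5106228241140833
10.35 2.654922374549777
11.65 -2.330210238315476
```

```bash
sed -i '6,7d' log
python3 - <<'E'
from h import *
plan(blend=3)
E
```

```text
fit [0.824 1.23  0.942] w 0.892 err mm [-6.   6.8 -0.1] T 11.7
[-0.18, -0.042, -0.0],
[-0.218, -0.043, -0.001],
[-0.179, -0.017, -0.0],
[-0.133, 0.01, 0.0],
[-0.13, 0.021, 0.0],
[-0.126, 0.032, 0.0],
[-0.122, 0.042, 0.0],
[-0.116, 0.051, 0.0],
[-0.111, 0.059, 0.0],
[-0.104, 0.067, 0.0],
[-0.097, 0.074, 0.0],
[-0.09, 0.081, 0.0]
```

>>> apply_moves(fingers=[0, 0, 0, 0, 0, 0, 0, 0, 0, 0, 0, 0], travel=[[-0.18, -0.04, 0], [-0.22, -0.045, 0], [-0.18, -0.015, 0], [-0.135, 0.01, 0], [-0.13, 0.02, 0], [-0.125, 0.03, 0], [-0.12, 0.04, 0], [-0.115, 0.05, 0], [-0.11, 0.06, 0], [-0.105, 0.065, 0], [-0.095, 0.075, 0], [-0.09, 0.08, 0]], rotation=[[0, 0, 0], [0, 0, 0], [0, 0, 0], [0, 0, 0], [0, 0, 0], [0, 0, 0], [0, 0, 0], [0, 0, 0], [0, 0, 0], [0, 0, 0], [0, 0, 0], [0, 0, 0]])

```text
time: 12.9
tool_pos: [0.5561, -0.132, 0.1778]
tcp_rot: [-0.762, -3.048, -0.0]
wrist_force: [0.2, 0.9, -1.4]
width: 0.323
grip_force: 59.6
```

Run:
```python
from h import *
look(('side',));plan(blend=3)
c=read_camera('side');s=read_state();p=np.array(s['tool_pos'])
print('lens px',proj(c,[p[0],p[1],p[2]-.085]),'axis px',proj(c,[*AX,.06]))
u=proj(c,np.array([*AX,.06])).astype(int);print(u)
cv2.imwrite('pics/s5.png',cv2.resize(c['image'][u[1]-60:u[1]+40,u[0]-65:u[0]+65,::-1],(780,600),interpolation=cv2.INTER_CUBIC))
```

```text
side 12.9 deg -73.5 r 0.0786 33
12.95 [ 0.557  -0.1319  0.1779] [ 1.45970347  0.49379568 -1.32445362] 59.650468826293945
fit [0.824 1.227 0.922] w 0.771 err mm [-3.5  0.2 -0.1] T 12.95
[-0.095, 0.098, -0.0],
[-0.101, 0.109, -0.001],
[-0.079, 0.106, -0.0],
[-0.054, 0.101, 0.0],
[-0.046, 0.104, 0.0],
[-0.038, 0.105, 0.0],
[-0.03, 0.106, 0.0],
[-0.022, 0.107, 0.0],
[-0.014, 0.107, 0.0],
[-0.007, 0.106, 0.0],
[0.0, 0.105, 0.0],
[0.007, 0.103, 0.0]
lens px [362.8526308  234.93293352] axis px [338.68267197 231.76812289]
[338 231]
```

View pics/s5.png

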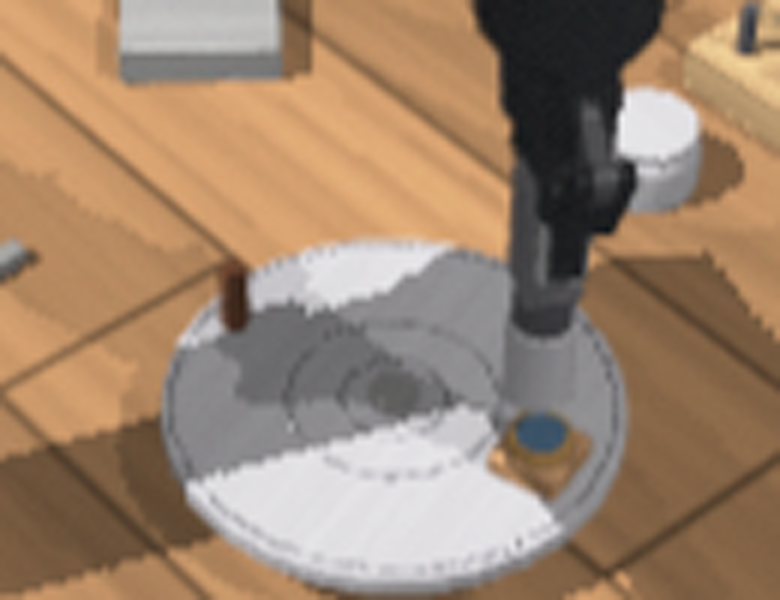

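Run:
```python
from h import *
plan(blend=3)
```

```text
fit [0.824 1.227 0.922] w 0.766 err mm [-6.9 -0.9 -0.2] T 13.0
[-0.104, 0.113, -0.001],
[-0.121, 0.136, -0.001],
[-0.088, 0.121, -0.001],
[-0.05, 0.103, 0.0],
[-0.042, 0.105, 0.0],
[-0.034, 0.106, 0.0],
[-0.026, 0.107, 0.0],
[-0.018, 0.107, 0.0],
[-0.011, 0.106, 0.0],
[-0.003, 0.105, 0.0],
[0.004, 0.104, 0.0],
[0.01, 0.102, 0.0]
```

>>> apply_moves(fingers=[0, 0, 0, 0, 0, 0, 0, 0, 0, 0, 0, 0], travel=[[-0.105, 0.115, 0], [-0.12, 0.135, 0], [-0.09, 0.12, 0], [-0.05, 0.105, 0], [-0.04, 0.105, 0], [-0.035, 0.105, 0], [-0.025, 0.105, 0], [-0.02, 0.105, 0], [-0.01, 0.105, 0], [-0.005, 0.105, 0], [0.005, 0.105, 0], [0.01, 0.1, 0]], rotation=[[0, 0, 0], [0, 0, 0], [0, 0, 0], [0, 0, 0], [0, 0, 0], [0, 0, 0], [0, 0, 0], [0, 0, 0], [0, 0, 0], [0, 0, 0], [0, 0, 0], [0, 0, 0]])

```text
time: 14.2
tool_pos: [0.608, -0.0854, 0.1778]
tcp_rot: [-0.762, -3.048, -0.0]
wrist_force: [0.2, 0.2, -2.1]
width: 0.318
grip_force: 59.7
```

Run:
```python
from h import *
look(('side',));plan(blend=3)
```

```text
side 14.2 deg -21.5 r 0.0787 26
14.25 [ 0.6082 -0.0847  0.1778] [ 0.06871453  0.68498913 -1.35320131] 59.69249367713928
fit [0.823 1.232 0.948] w 0.639 err mm [-0.8 -0.5 -0.2] T 14.25
[0.015, 0.101, -0.001],
[0.019, 0.102, -0.002],
[0.026, 0.096, -0.001],
[0.034, 0.088, 0.0],
[0.039, 0.085, 0.0],
[0.043, 0.081, 0.0],
[0.047, 0.077, 0.0],
[0.05, 0.073, 0.0],
[0.054, 0.069, 0.0],
[0.056, 0.065, 0.0],
[0.059, 0.061, 0.0],
[0.061, 0.057, 0.0]
```

>>> apply_moves(fingers=[0, 0, 0, 0, 0, 0, 0, 0, 0, 0, 0, 0], travel=[[0.015, 0.1, 0], [0.02, 0.1, 0], [0.025, 0.095, 0], [0.035, 0.09, 0], [0.04, 0.085, 0], [0.045, 0.08, 0], [0.045, 0.075, 0], [0.05, 0.075, 0], [0.055, 0.07, 0], [0.055, 0.065, 0], [0.06, 0.06, 0], [0.06, 0.055, 0]], rotation=[[0, 0, 0], [0, 0, 0], [0, 0, 0], [0, 0, 0], [0, 0, 0], [0, 0, 0], [0, 0, 0], [0, 0, 0], [0, 0, 0], [0, 0, 0], [0, 0, 0], [0, 0, 0]])

```text
time: 15.45
tool_pos: [0.6078, -0.0317, 0.1778]
tcp_rot: [0.762, 3.048, -0.0]
wrist_force: [-0.1, -0.3, -0.9]
width: 0.318
grip_force: 59.7
```

Run:
```python
from h import *
look(('side','top'));plan(blend=3)
```

```text
side 15.45 deg 20.8 r 0.0788 24
top 15.5 none 0
15.55 [ 0.6076 -0.0315  0.1778] [ 0.38677175  0.14610914 -1.39862616] 59.69010293483734
fit [0.823 1.232 0.946] w 0.522 err mm [ 0.7 -4.8 -0.2] T 15.55
[0.08, 0.068, -0.001],
[0.094, 0.081, -0.002],
[0.082, 0.06, -0.001],
[0.068, 0.036, 0.0],
[0.068, 0.032, 0.0],
[0.068, 0.028, 0.0],
[0.068, 0.025, 0.0],
[0.068, 0.021, 0.0],
[0.068, 0.018, 0.0],
[0.067, 0.014, 0.0],
[0.066, 0.011, 0.0],
[0.066, 0.008, 0.0]
```

>>> apply_moves(fingers=[0, 0, 0, 0, 0, 0, 0, 0, 0, 0, 0, 0], travel=[[0.08, 0.07, 0], [0.095, 0.08, 0], [0.08, 0.06, 0], [0.07, 0.035, 0], [0.07, 0.03, 0], [0.07, 0.03, 0], [0.07, 0.025, 0], [0.07, 0.02, 0], [0.065, 0.02, 0], [0.065, 0.015, 0], [0.065, 0.01, 0], [0.065, 0.01, 0]], rotation=[[0, 0, 0], [0, 0, 0], [0, 0, 0], [0, 0, 0], [0, 0, 0], [0, 0, 0], [0, 0, 0], [0, 0, 0], [0, 0, 0], [0, 0, 0], [0, 0, 0], [0, 0, 0]])

```text
time: 16.75
tool_pos: [0.579, 0.0063, 0.1778]
tcp_rot: [0.762, 3.048, -0.0]
wrist_force: [-0.9, 0.2, -1.2]
width: 0.322
grip_force: 59.7
```

Run:
```python
from h import *
look(('side',));plan(blend=3)
```

```text
side 16.75 deg 57.7 r 0.0778 23
16.8 [0.5786 0.0066 0.1777] [ 0.26009937  0.30364698 -0.1281572 ] 59.689847230911255
fit [0.825 1.227 0.93 ] w 0.423 err mm [ 2.3 -1.7 -0.3] T 16.8
[0.08, 0.005, -0.001],
[0.091, 0.004, -0.003],
[0.077, -0.001, -0.001],
[0.061, -0.005, 0.0],
[0.06, -0.007, 0.0],
[0.058, -0.009, 0.0],
[0.057, -0.011, 0.0],
[0.055, -0.013, 0.0],
[0.053, -0.015, 0.0],
[0.052, -0.016, 0.0],
[0.05, -0.018, 0.0],
[0.048, -0.019, 0.0]
```

>>> apply_moves(fingers=[0, 0, 0, 0, 0, 0, 0, 0, 0, 0, 0, 0], travel=[[0.08, 0.005, 0], [0.09, 0.005, 0], [0.075, 0, 0], [0.06, -0.005, 0], [0.06, -0.005, 0], [0.06, -0.01, 0], [0.055, -0.01, 0], [0.055, -0.015, 0], [0.055, -0.015, 0], [0.05, -0.015, 0], [0.05, -0.02, 0], [0.05, -0.02, 0]], rotation=[[0, 0, 0], [0, 0, 0], [0, 0, 0], [0, 0, 0], [0, 0, 0], [0, 0, 0], [0, 0, 0], [0, 0, 0], [0, 0, 0], [0, 0, 0], [0, 0, 0], [0, 0, 0]])

```text
time: 18.0
tool_pos: [0.5439, 0.019, 0.1778]
tcp_rot: [0.762, 3.048, -0.0]
wrist_force: [0.2, 0.3, -0.9]
width: 0.319
grip_force: 59.7
```

Run:
```python
from h import *
look(('side',));plan(blend=3)
```

```text
side 18.0 deg 85.2 r 0.0781 25
18.05 [0.5435 0.019  0.1777] [-0.47390547  0.10142438 -1.64941801] 59.689024686813354
fit [0.826 1.224 0.923] w 0.328 err mm [ 2.3 -0.6 -0.3] T 18.05
[0.058, -0.024, -0.001],
[0.067, -0.028, -0.003],
[0.054, -0.026, -0.001],
[0.041, -0.024, 0.0],
[0.039, -0.024, 0.0],
[0.037, -0.025, 0.0],
[0.036, -0.025, 0.0],
[0.034, -0.025, 0.0],
[0.032, -0.026, 0.0],
[0.031, -0.026, 0.0],
[0.029, -0.026, 0.0],
[0.028, -0.026, 0.0]
```

>>> apply_moves(fingers=[0, 0, 0, 0, 0, 0, 0, 0, 0, 0, 0, 0], travel=[[0.06, -0.025, 0], [0.065, -0.03, 0], [0.055, -0.025, 0], [0.04, -0.025, 0], [0.04, -0.025, 0], [0.035, -0.025, 0], [0.035, -0.025, 0], [0.035, -0.025, 0], [0.03, -0.025, 0], [0.03, -0.025, 0], [0.03, -0.025, 0], [0.03, -0.025, 0]], rotation=[[0, 0, 0], [0, 0, 0], [0, 0, 0], [0, 0, 0], [0, 0, 0], [0, 0, 0], [0, 0, 0], [0, 0, 0], [0, 0, 0], [0, 0, 0], [0, 0, 0], [0, 0, 0]])

```text
time: 19.25
tool_pos: [0.5154, 0.0169, 0.1778]
tcp_rot: [0.762, 3.048, -0.0]
wrist_force: [0.6, 0.0, -1.1]
width: 0.321
grip_force: 59.7
```

Run:
```python
from h import *
look(('side',));plan(blend=3)
```

```text
side 19.25 deg 106.5 r 0.0773 25
19.3 [0.5151 0.0168 0.1777] [-0.64087547 -0.45847668 -0.81019152] 59.68987226486206
fit [0.827 1.221 0.916] w 0.239 err mm [ 2.   0.3 -0.3] T 19.3
[0.034, -0.032, -0.001],
[0.04, -0.038, -0.003],
[0.031, -0.032, -0.001],
[0.022, -0.025, 0.0],
[0.02, -0.025, 0.0],
[0.019, -0.024, 0.0],
[0.018, -0.024, 0.0],
[0.017, -0.023, 0.0],
[0.016, -0.023, 0.0],
[0.015, -0.022, 0.0],
[0.014, -0.022, 0.0],
[0.013, -0.021, 0.0]
```

>>> apply_moves(fingers=[0, 0, 0, 0, 0, 0, 0, 0, 0, 0, 0, 0], travel=[[0.035, -0.03, 0], [0.04, -0.04, 0], [0.03, -0.03, 0], [0.02, -0.025, 0], [0.02, -0.025, 0], [0.02, -0.025, 0], [0.02, -0.025, 0], [0.015, -0.025, 0], [0.015, -0.025, 0], [0.015, -0.02, 0], [0.015, -0.02, 0], [0.015, -0.02, 0]], rotation=[[0, 0, 0], [0, 0, 0], [0, 0, 0], [0, 0, 0], [0, 0, 0], [0, 0, 0], [0, 0, 0], [0, 0, 0], [0, 0, 0], [0, 0, 0], [0, 0, 0], [0, 0, 0]])

```text
time: 20.5
tool_pos: [0.4967, 0.0093, 0.1778]
tcp_rot: [0.762, 3.048, 0.0]
wrist_force: [-0.6, 0.3, -2.2]
width: 0.317
grip_force: 59.7
```

Run:
```python
from h import *
look(('side',));plan(blend=3)
```

```text
side 20.5 deg 120.8 r 0.0773 28
20.55 [0.4965 0.0093 0.1778] [ 0.59104396  0.27707571 -1.87093424] 59.69036936759949
fit [0.827 1.22  0.914] w 0.153 err mm [ 1.1  0.6 -0.2] T 20.55
[0.016, -0.025, -0.001],
[0.018, -0.029, -0.002],
[0.014, -0.024, -0.001],
[0.01, -0.018, 0.0],
[0.009, -0.017, 0.0],
[0.008, -0.016, 0.0],
[0.007, -0.015, 0.0],
[0.007, -0.014, 0.0],
[0.006, -0.014, 0.0],
[0.006, -0.013, 0.0],
[0.005, -0.012, 0.0],
[0.005, -0.011, 0.0]
```

>>> apply_moves(fingers=[0, 0, 0, 0, 0, 0, 0, 0, 0, 0, 0, 0], travel=[[0.015, -0.025, 0], [0.02, -0.03, 0], [0.015, -0.025, 0], [0.01, -0.02, 0], [0.01, -0.015, 0], [0.01, -0.015, 0], [0.005, -0.015, 0], [0.005, -0.015, 0], [0.005, -0.015, 0], [0.005, -0.015, 0], [0.005, -0.01, 0], [0.005, -0.01, 0]], rotation=[[0, 0, 0], [0, 0, 0], [0, 0, 0], [0, 0, 0], [0, 0, 0], [0, 0, 0], [0, 0, 0], [0, 0, 0], [0, 0, 0], [0, 0, 0], [0, 0, 0], [0, 0, 0]])

```text
time: 21.75
tool_pos: [0.487, 0.0027, 0.1778]
tcp_rot: [0.762, 3.048, 0.0]
wrist_force: [-0.2, -0.6, -1.8]
width: 0.323
grip_force: 59.7
```

Run:
```python
from h import *
look(('side',));plan(blend=3)
```

```text
side 21.75 deg 129.6 r 0.0769 29
21.8 [0.4869 0.0026 0.1778] [-0.36206749 -0.28156618 -2.7941551 ] 59.690406918525696
fit [0.828 1.219 0.911] w 0.072 err mm [ 0.9  0.5 -0.2] T 21.8
[0.007, -0.015, -0.001],
[0.009, -0.018, -0.002],
[0.006, -0.013, -0.001],
[0.003, -0.007, 0.0],
[0.002, -0.006, 0.0],
[0.002, -0.005, 0.0],
[0.002, -0.005, 0.0],
[0.001, -0.004, 0.0],
[0.001, -0.003, 0.0],
[0.001, -0.002, 0.0],
[0.0, -0.001, 0.0],
[0.0, -0.0, 0.0]
```

>>> apply_moves(fingers=[0, 0, 0, 0, 0, 0, 0, 0, 0, 0, 0, 0], travel=[[0.005, -0.015, 0], [0.01, -0.02, 0], [0.005, -0.015, 0], [0.005, -0.005, 0], [0, -0.005, 0], [0, -0.005, 0], [0, -0.005, 0], [0, -0.005, 0], [0, 0, 0], [0, 0, 0], [0, 0, 0], [0, 0, 0]], rotation=[[0, 0, 0], [0, 0, 0], [0, 0, 0], [0, 0, 0], [0, 0, 0], [0, 0, 0], [0, 0, 0], [0, 0, 0], [0, 0, 0], [0, 0, 0], [0, 0, 0], [0, 0, 0]])

```text
time: 23.0
tool_pos: [0.4841, -0.0, 0.1778]
tcp_rot: [-0.762, -3.048, -0.0]
wrist_force: [0.4, -0.6, -1.7]
width: 0.322
grip_force: 59.7
```

>>> apply_moves(fingers=[0, 0, 0, 0, 0, 0, 0, 0, 0, 0], travel=[[0, 0, 0], [0, 0, 0], [0, 0, 0], [0, 0, 0], [0, 0, 0], [0, 0, 0], [0, 0, 0], [0, 0, 0], [0, 0, 0], [0, 0, 0]], rotation=[[0, 0, 0], [0, 0, 0], [0, 0, 0], [0, 0, 0], [0, 0, 0], [0, 0, 0], [0, 0, 0], [0, 0, 0], [0, 0, 0], [0, 0, 0]])

```text
time: 24.0
tool_pos: [0.4841, -0.0, 0.1778]
tcp_rot: [-0.762, -3.048, 0.0]
wrist_force: [0.3, -0.3, -1.6]
width: 0.32
grip_force: 59.7
```

Run:
```python
from h import *
look(('side',)*4);plan(n=2,blend=1)
c=read_camera('side');s=read_state();p=np.array(s['tool_pos'])
print('lens px',proj(c,[p[0],p[1],p[2]-.085]))
u=proj(c,np.array([*AX,.06])).astype(int);print(u)
cv2.imwrite('pics/s6.png',cv2.resize(c['image'][u[1]-60:u[1]+40,u[0]-65:u[0]+65,::-1],(780,600),interpolation=cv2.INTER_CUBIC))
```

```text
side 24.0 deg 132.5 r 0.0769 29
side 24.05 deg 132.5 r 0.0769 29
side 24.1 deg 132.5 r 0.0769 29
side 24.15 deg 132.5 r 0.0769 29
24.2 [ 0.4841 -0.      0.1778] [-0.06352081  0.56819899 -1.84742044] 59.69156742095947
fit [0.829 1.217 0.907] w 0.0 err mm [ 1.2  0.5 -0.2] T 24.2
[0.016, -0.019, -0.004],
[0.0, 0.0, 0.0]
lens px [311.07916679 220.37375788]
[338 231]
```

View pics/s6.png

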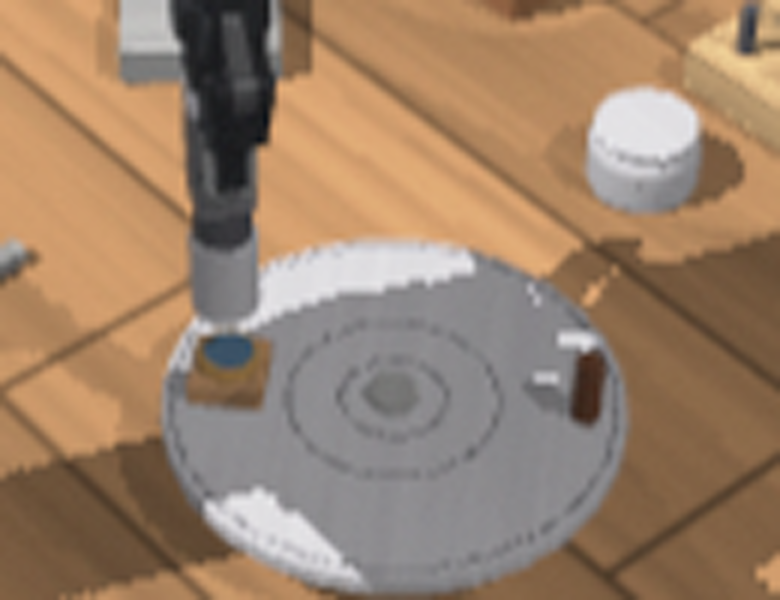

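The picture shows the lamp upright, with its lens at about (225, 305) in the crop. It is directly over the blue pendant at (228, 350), which is at rest with a clear gap below the lens. I'm handing the job in.

```bash
python3 -c "
from workcell import *
print(finish_job())"
```

```text
the job is handed in; nothing more can be done
None
```

The job is handed in, result not reported: I lifted the lamp, pushed the turntable to about 1.2 rad/s (one turn in 5 s) and rode over the pendant from about 10.6 s until it stopped by itself near 23 s, and the lamp is still held about 3 cm above it.

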